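# Hang the sieve in its stand and twist it locked

### The job

Pick up the little sieve by its wooden handle, hang it in the round stand so that its two lugs pass through the gaps in the rim, then turn it clockwise under light pressure until the lugs drop into their locking notches, and let go. Work gently by feel: do not force the sieve against the stand (keep well under 30 N), and leave the other things where they are.

Things in the scene. Friction and masses are not known exactly. Their poses are not given: they have to be found in the camera images.
- sieve: Small sieve: round steel pan, 68 mm across, 44 mm high, perforated steel bottom, about 0.3 kg, standing loose and upright on the worktop. A flat wooden handle stands up over its middle; two steel lugs stick out of its wall. Origin: centre of its underside, z up, x through the lugs. It is the same after a half turn.
- sieve_grip (a point): Where to grip, from above: in the flat wooden handle, on the sieve's axis, 84 mm above its underside. The handle is 40 mm long along the sieve's x, 14 mm thick along y, and reaches from 50 to 100 mm above the underside. Held lower, the fingertips come near the stand's rim.
- sieve_lug (a point): Underside of the tip of one lug: 46 mm from the sieve's axis along its +x, 30 mm above its underside. The lug is 10 mm wide (y) and 6 mm thick, its top 36 mm above the underside. The other lug is its mirror image, along -x.
- stand: Stand fixed to the worktop: a round aluminium collar, 104 mm across outside, 96 mm inside, on three legs over a 128 mm drip plate. Origin: centre of its underside, z up, x through the two gaps in its rim. It is the same after a half turn.
- stand_rim (a point): Centre of the collar's mouth, 69 mm above the stand's underside. The rim is 5 mm thick and overhangs inwards as a hook (underside at 64 mm), leaving a round opening 73 mm across for the pan.
- stand_gap (a point): Top of one of the two gaps in the overhanging rim, on the stand's +x, 42 mm from its axis; the other is across from it, on -x. Each is 15 mm wide and lets a lug through. A back stop allows only about 5 degrees of counter-clockwise turn from here.
- stand_track (a point): On the stand's axis, at the height of the rigid ledge under the rim (55 mm above the stand's underside). Lugs let through the gaps rest on it; the sieve's underside is then 25 mm above the stand's. Turned clockwise seen from above, they slide along it with 3 mm of play below the rim, to a notch.
- stand_notch_floor (a point): On the stand's axis, at the height of the notch floor (49 mm): notches are 14 mm wide, 6 mm deep, each with a rigid end stop right behind it, so a lug at the stop is over its notch. Their middle lies 32 to 68 degrees clockwise of the gaps, set otherwise each time, not reported, hidden by the rim: feel for it. In the notch the sieve's underside is 19 mm above the stand's.
- salt_shaker: Glass salt shaker with a tin cap, 42 mm across, 74 mm high, standing; a bystander. Origin: centre of underside.
- egg_cup: Cream egg cup, 49 mm across, 60 mm high, standing; a bystander. Origin: centre of underside.
- ink_bottle: Small corked blue glass bottle, 48 mm across, 66 mm high, standing; a bystander. Origin: centre of underside.

How it is judged:
On the way, in this order (a step that is already met when the one before it is completed fails the run):
1. the sieve hangs in the stand, its lugs through the gaps and on the ledge (z of sieve in the frame of stand below 0.0285 m and horizontal distance between sieve and stand below 0.006 m and angle between sieve's own z axis and vertical below 0.1 rad), for 0.2 s.
2. both lugs have dropped into the notches (z of sieve in the frame of stand below 0.021 m and horizontal distance between sieve and stand below 0.006 m and angle between sieve's own z axis and vertical below 0.05 rad), for 0.2 s.
At the end, for the whole second after the job is handed in: The sieve sits level (within 0.05 rad) and centred (within 6 mm) in the stand with both lugs down in the notches (its origin 15 to 21 mm above the stand's origin), at rest and released (all of step 2 and z of sieve in the frame of stand above 0.015 m and linear speed of sieve below 0.01 m/s); the robot touches nothing.
It fails at once if the sieve is forced against the stand with more than 30 N (contact force between sieve and stand above 30 N).
It fails at once if the robot pushes the stand with more than 30 N (contact force between the arm and stand above 30 N).
It fails at once if a bystander is moved (distance of any of salt_shaker, egg_cup, ink_bottle from where it was at the start of the episode above 0.03 m).
It also fails if it takes over 72 s, if anything falls off the work surface, if the arm or the gripper's body presses on something with over 40 N, if the wrist force passes 120 N, or if a joint passes its speed limit or range.

### The arm

A 6-joint arm with a two-finger parallel gripper is mounted at the origin on a cart in front of the work surface, level with it; the furniture and walls round the work are solid. World frame = base frame: x ahead of the robot, y to its left, z up, the work surface at z = 0. Lengths are in m, angles in rad, forces in N, time in s.
With the tool pointing down it reaches from about 0.25 to 0.775 m from the base axis. Payload 4 kg.
Tool frame: the origin (TCP) lies at the very end of the fingers, on their centre line; the grasp point (between the pads) lies 19 mm behind it (tcp_to_grasp is the distance from the TCP to the grasp point, in m); z points along the fingers, y is the line along which they close (so a half turn about z gives the same grasp; the last joint's range is limited). The gripper opens to 94 mm and grips with 3 to 60 N. Pads are 16 mm wide; open, the fingers measure 119 mm over their backs; the gripper's body (75 mm by 177 mm) begins 78 mm behind the grasp point.
Start: joints at [-1.332, 0.087, 1.371, -0, 1.684, -0.103], TCP at [0.184, -0.518, 0.206] pointing down, gripper open.
Joint ranges: [-3.1, 3.1], [-0.76, 2.03], [0.27, 2.55], [-1.08, 4.22], [0.17, 2.65], [-2.57, 2.57]. Speed limits (rad/s): [2.79, 2.79, 3.14, 3.14, 3.14, 3.14].

### API

Orientations are given as [roll, pitch, yaw] about the fixed x, y, z axes, in that order (R = Rz(yaw) Ry(pitch) Rx(roll)).
In Python, from bench import * gives the robot as it stands.
- The arm moves only by the tool drive_effector, called after ">>>" by a JSON object that holds its "api" and its "payload", one argument or row to a line. Schema: {"type":"object","properties":{"increments":{"type":"object","properties":{"aperture":{"type":"array","items":{"type":"number"},"minItems":1,"maxItems":20},"x":{"type":"array","items":{"type":"number"},"minItems":1,"maxItems":20},"y":{"type":"array","items":{"type":"number"},"minItems":1,"maxItems":20},"z":{"type":"array","items":{"type":"number"},"minItems":1,"maxItems":20},"twist":{"type":"array","items":{"type":"number"},"minItems":1,"maxItems":20}},"additionalProperties":false,"required":["aperture","x","y","z","twist"]},"only":{"type":"string"},"quiet":{"type":"boolean"},"lines":{"type":"string"}},"required":["increments"],"additionalProperties":false}. increments is an object with one list for each field, all of the same length, 1 to 20, a row being the entries at one place: aperture (the finger opening in m), x, y, z (the shift in m), twist (a turn about the tool's z in rad); each row shifts and turns the commanded pose from where the row before left it, along the tool's axes as they then stand; what a row does not reach is not made up. A row lasts 1/12 s, in which the tool goes at most 0.0417 m and 0.125 rad, less where a joint would pass 70% of its speed; a pose out of reach is approached as far as the arm can. The fingers move at their own pace and stop on an object; the grip force is fixed at half the most. Time passes only in rows, so rows that do not move let the fingers close. The tool returns the time, the measured TCP pose, the force, the opening and the grip force at its end. only (a regular expression) keeps the lines of the reply that match it, lines (a string "A,B") keeps lines A to B, and quiet returns only ok. Input that does not fit is refused with a message, and nothing moves.
- get_obs(): the state, without advancing time (a new reading comes with each control period).
- snapshot(name): name is "side" or "top"; returns a dict with "color" (420x560x3 uint8, blue, green, red), "fx", "fy", "cx", "cy" (pixels), "k1" (the pictures are not rectified: a ray, as slopes to the right and down, at radius r is drawn at 1 + k1 r^2 times it, then the intrinsics apply), "extrinsics" (4x4, takes a point from world to camera coordinates). Camera axes: x right, y down, z forward; pixel columns grow to the right and rows downward; lengths in m; the calibration is good to about 2 mm. A picture is of the moment at which its call begins. There is no depth.
- close_job(): hands the job in; it is judged then, once.
The state is a dict: "time": time; "joint_positions": joint angles; "qvel": joint speeds; "joint_torque": joint torques, N m; "tool_pos": TCP position; "ee_rot": TCP orientation; "wrist_force": force on the tool from outside, world axes, zero at the start; "wrist_torque": the same for the moment, N m; "width": finger opening in m; "finger_force": force on a finger pad.
Only numpy, scipy, OpenCV 4.12 (cv2) and the standard library are available. Lean on these libraries where they do the work, as an engineer would, in place of code of your own. Each camera call takes 0.05 s, during which the arm holds its last target. There are 200 camera calls.

## Working session

There is one attempt and no reset: what is moved stays moved. The work goes in short steps, Python scripts to look and compute and a tool call to move; the robot and the scene stay as the last step left them, time stands still between calls to the robot, and variables do not carry over. Pictures are saved under pics/ and viewed, at most 10 in all, crops included, and the job is handed in when it is done.

```bash
mkdir -p pics; python3 - <<'E'
from bench import *
import cv2,numpy as np
for n in("top","side"):
    s=snapshot(n); cv2.imwrite(f"pics/{n}0.png",s["color"]); print(n,s["fx"],s["fy"],s["cx"],s["cy"],s["k1"]); print(np.round(s["extrinsics"],4).tolist())
o=get_obs(); print(o["time"],o["tool_pos"],o["ee_rot"],o["wrist_force"],o["width"])
E
```

```text
top 523.732097098168 523.732097098168 278.49222251126895 211.4506543244653 -0.15752057746277096
[[-0.0149, -0.9998, 0.0143, -0.0915], [-0.9987, 0.0142, -0.0481, 0.5626], [0.0479, -0.0149, -0.9987, 1.4821], [0.0, 0.0, 0.0, 1.0]]
side 540.4485242231277 540.4485242231277 283.20893978019836 206.82324672106174 -0.11892902602093984
[[-0.8747, -0.4844, 0.016, 0.4576], [-0.2543, 0.4307, -0.8659, 0.2715], [0.4126, -0.7615, -0.4999, 1.1489], [0.0, 0.0, 0.0, 1.0]]
0.1 [ 0.18423447 -0.51768802  0.20440367] [-3.13955657e+00 -2.04926684e-04  3.41811077e-01] [-0.69953512  0.07717633 -1.01333133] 0.09375843865420187
```

View pics/top0.png

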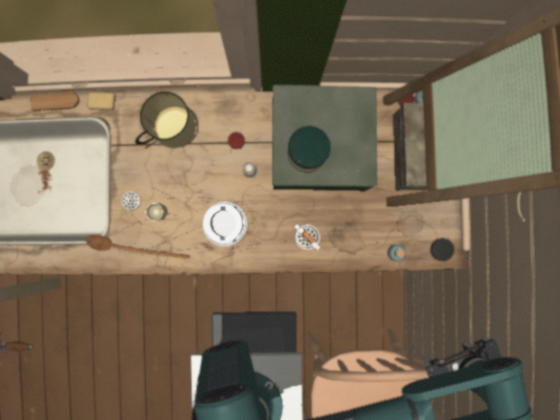

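View pics/side0.png

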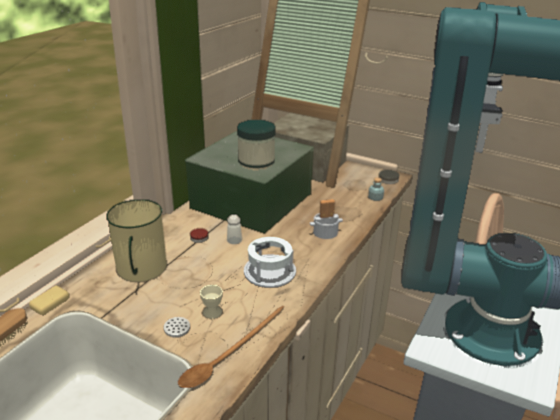

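The top view shows the stand at about (225,223), the sieve at (307,237) with its handle tilted in-plane, the egg cup at (157,212), the salt shaker at (250,170) and the ink bottle at (397,252). I'll zoom in next.

```bash
python3 - <<'E'
import cv2,numpy as np
t=cv2.imread("pics/top0.png");s=cv2.imread("pics/side0.png")
a=cv2.resize(t[195:255,195:255],(400,400),interpolation=cv2.INTER_CUBIC)
b=cv2.resize(t[207:267,277:337],(400,400),interpolation=cv2.INTER_CUBIC)
cv2.imwrite("pics/z.png",np.hstack([a,b]))
hsv=cv2.cvtColor(t[215:260,285:330],cv2.COLOR_BGR2HSV)
E
cat > h.py <<'E'
from bench import *
import cv2,numpy as np
def cam(s):
    K=np.array([[s["fx"],0,s["cx"]],[0,s["fy"],s["cy"]],[0,0,1]]);return K,np.array([s["k1"],0,0,0,0.]),np.array(s["extrinsics"])
def ray(s,uv):
    K,D,E=cam(s);p=cv2.undistortPoints(np.array([[uv]],float),K,D)[0,0]
    d=E[:3,:3].T@np.r_[p,1];return -E[:3,:3].T@E[:3,3],d
def onz(s,uv,z):
    c,d=ray(s,uv);return c+d*(z-c[2])/d[2]
def proj(s,P):
    K,D,E=cam(s);return cv2.projectPoints(np.atleast_2d(np.array(P,float)),cv2.Rodrigues(E[:3,:3])[0],E[:3,3],K,D)[0][:,0]
E
```

```text
(no output)
```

View pics/z.png

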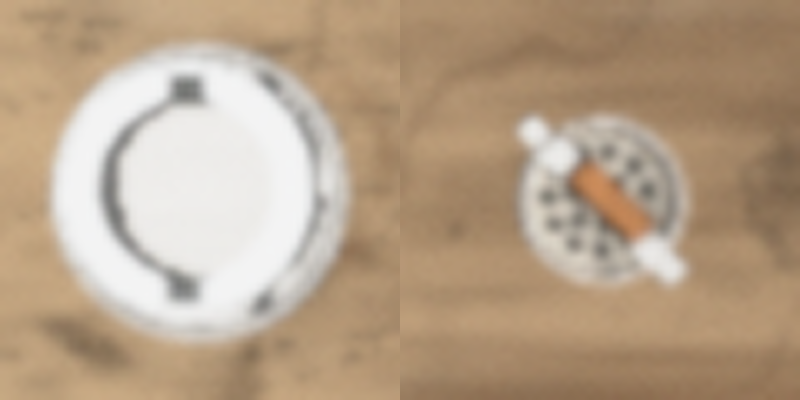

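The crop shows the stand's gaps as dark squares at crop (187,88) and (184,289). The sieve's lug tips are near (525,125) and (678,272), with the orange handle centred at about (612,203).

```bash
python3 - <<'E'
from h import *
s=snapshot("top");d=snapshot("side")
im=s["color"].astype(float);g=im.mean(2)
print("campos",ray(s,(280,210))[0])
def cen(w,x0,y0):
    v,u=np.mgrid[:w.shape[0],:w.shape[1]];return np.array([(u*w).sum()/w.sum()+x0,(v*w).sum()/w.sum()+y0])
f=lambda x,o:(x+.5)/6.667-.5+o
G=[]
for cx,cy in((187,88),(184,289)):
    u,v=int(round(f(cx,195))),int(round(f(cy,195)))
    p=g[v-3:v+4,u-3:u+4]; print(p.astype(int))
    w=np.clip(170-p,0,None);c=cen(w,u-3,v-3);P=onz(s,c,.067);G.append(P);print("gap",c,P)
print("stand ctr",(G[0]+G[1])/2,"dist",np.linalg.norm(G[0]-G[1]),"ang",np.degrees(np.arctan2(*(G[0]-G[1])[[1,0]])))
# plate outline
hsv=cv2.cvtColor(s["color"],cv2.COLOR_BGR2HSV)
hv=cv2.cvtColor(d["color"],cv2.COLOR_BGR2HSV)
def orange(h,x0,x1,y0,y1):
    m=np.zeros(h.shape[:2],np.uint8);m[y0:y1,x0:x1]=cv2.inRange(h,(5,130,90),(16,255,255))[y0:y1,x0:x1]
    n,l,st,c=cv2.connectedComponentsWithStats(m);k=1+st[1:,4].argmax();return (l==k).astype(np.uint8),c[k],st[k]
m,c,st=orange(hsv,290,325,220,255);print("handle",c,st,onz(s,c,.1))
r=cv2.minAreaRect(cv2.findContours(m,0,1)[0][0]);print(r)
ys,xs=np.nonzero(m);pts=np.array([onz(s,(x,y),.1)[:2] for x,y in zip(xs,ys)])
w,V=np.linalg.eigh(np.cov(pts.T));print("handle ang",np.degrees(np.arctan2(V[1,1],V[0,1])))
# lugs
wm=cv2.inRange(hsv,(0,0,195),(180,45,255));wm[:,:290]=0;wm[:,325:]=0;wm[:220]=0;wm[255:]=0
ys,xs=np.nonzero(wm);P=np.array([onz(s,(x,y),.036)[:2] for x,y in zip(xs,ys)])
a=V[:,1];q=P@a;b=P[np.abs((P-P.mean(0))@V[:,0])<.008];q=b@a
print("lug ends",q.min(),q.max(),q.max()-q.min())
for (cx,cy) in((533,130),(667,263)):
    print("tip blob",onz(s,(f(cx-400,277),f(cy,207)),.036))
# plate
wm=cv2.inRange(hsv,(0,0,150),(180,40,255));wm[:,:195]=0;wm[:,255:]=0;wm[:195]=0;wm[255:]=0
h=cv2.convexHull(np.vstack(cv2.findContours(wm,0,1)[0]));e=cv2.fitEllipse(h);print("plate",e,onz(s,e[0],.006))
m,c,st=orange(hv,315,342,195,225);print("side handle",c,st)
print("proj side of handle",proj(d,[[*onz(s,cen(m*0+1.,0,0),.1)]]) is None)
E
```

```text
campos [ 0.48956931 -0.07733109  1.50862321]
[[230 228 228 229 229 232 236]
 [216 187 181 180 190 215 236]
 [199 145 129 132 147 194 234]
 [191 135 118 122 139 190 232]
 [177 133 125 126 139 180 224]
 [173 167 165 167 169 187 216]
 [209 218 218 218 220 220 225]]
gap [222.44517544 208.11111111] [0.57008373 0.05551722 0.067     ]
[[174 168 178 204 219 223 226]
 [189 149 137 155 177 197 216]
 [216 164 129 127 141 174 215]
 [223 175 136 131 141 170 219]
 [227 188 157 150 157 179 222]
 [232 218 206 202 203 212 230]
 [236 234 233 233 231 233 237]]
gap [221.67996012 237.35892323] [0.48952972 0.05847023 0.067     ]
stand ctr [0.52980673 0.05699372 0.067     ] dist 0.08060811676510553 ang -2.0994517448599046
handle [307.77777778 236.55555556] [303 232  10  10  36] [ 0.48833697 -0.17622094  0.1       ]
((307.7500305175781, 236.75003051757812), (10.60660171508789, 2.8284268379211426), 45.0)
handle ang -135.43315271725353
lug ends -0.26553828687997927 -0.17799084188221967 0.0875474449977596
tip blob [ 0.51824632 -0.14949632  0.036     ]
tip blob [ 0.46125922 -0.20520746  0.036     ]
plate ((224.50042724609375, 223.40089416503906), (44.44246292114258, 44.468570709228516), 145.5373077392578) [0.5294569  0.05566701 0.006     ]
side handle [327.  201.5] [321 200  13   4  42]
proj side of handle False
```

The stand is at about (0.530, 0.0565) with its gaps along -2°. The sieve is at about (0.489, -0.177) with yaw 44.5°. I'll grip with the tool half-turned so that joint 6 has room for the clockwise turn.

>>> {"api": "drive_effector", "payload": {
  "increments": {"aperture": [0.094, 0.094, 0.094, 0.094, 0.094, 0.094, 0.094, 0.094, 0.094, 0.094, 0.094, 0.094, 0.094, 0.094, 0.094, 0.094, 0.094, 0.094, 0.094, 0.094], "x": [0.0287, 0.0287, 0.0287, 0.0287, 0.0287, 0.0287, 0.0287, 0.0287, 0.0287, 0.0287, 0.0287, 0.0287, 0.0287, 0.0287, 0, 0, 0, 0, 0, 0], "y": [-0.01565, -0.01565, -0.01565, -0.01565, -0.01565, -0.01565, -0.01565, -0.01565, -0.01565, -0.01565, -0.01565, -0.01565, -0.01565, -0.01565, 0, 0, 0, 0, 0, 0], "z": [0, 0, 0, 0, 0, 0, 0, 0, 0, 0, 0, 0, 0, 0, 0, 0, 0, 0, 0, 0], "twist": [0, 0, 0, 0, 0, 0, 0, 0, 0, 0, 0, 0, 0, 0, -0.122, -0.122, -0.122, -0.122, -0.122, -0.122]}
}}

```text
time: 1.87
tool_pos: [0.4894, -0.1769, 0.2052]
ee_rot: [-3.141, 0.0, 1.08]
wrist_force: [-0.1, -0.0, 1.0]
width: 0.094
finger_force: 0.0
```

>>> {"api": "drive_effector", "payload": {
  "increments": {"aperture": [0.094, 0.094, 0.094, 0.094, 0.094, 0.094, 0.094, 0.094, 0.094, 0.094, 0.094, 0.094, 0.094, 0.094], "x": [0, 0, 0, 0, 0, 0, 0, 0, 0, 0, 0, 0, 0, 0], "y": [0, 0, 0, 0, 0, 0, 0, 0, 0, 0, 0, 0, 0, 0], "z": [0, 0, 0, 0, 0, 0, 0, 0, 0, 0, 0, 0, 0, 0], "twist": [-0.122, -0.122, -0.122, -0.122, -0.122, -0.122, -0.122, -0.122, -0.122, -0.122, -0.122, -0.122, -0.122, -0.122]}
}}

```text
time: 3.03
tool_pos: [0.4893, -0.177, 0.2052]
ee_rot: [-3.142, -0.0, 2.788]
wrist_force: [0.5, -0.0, -0.6]
width: 0.0944
finger_force: 0.0
```

```bash
cat >> h.py <<'E'
def state():
    o=get_obs();print(round(o["time"],2),"pos",np.round(o["tool_pos"],4),"rpy",np.round(o["ee_rot"],4),"q",np.round(o["joint_positions"],3),"F",np.round(o["wrist_force"],1),"T",np.round(o["wrist_torque"],2),"w",round(o["width"],4),"ff",o["finger_force"])
    return o
def togo(x,y,z,yaw):
    o=state();t=o["ee_rot"][2];d=np.array([x,y,z])-o["tool_pos"]
    print("togo tool",np.round([d[0]*np.cos(t)+d[1]*np.sin(t),d[0]*np.sin(t)-d[1]*np.cos(t),-d[2]],4),"turn",round((t-yaw+np.pi)%(2*np.pi)-np.pi,4))
E
python3 -c "
from h import *
togo(.489,-.177,.065,3.758)"
```

```text
3.03 pos [ 0.4893 -0.177   0.2052] rpy [-3.1416e+00 -5.0000e-04  2.7878e+00] q [-0.456  0.022  1.44  -0.     1.68  -1.673] F [ 0.5 -0.  -0.6] T [-0.01 -0.16  0.01] w 0.0944 ff 0.0
togo tool [ 3.000e-04 -1.000e-04  1.402e-01] turn -0.9702
```

>>> {"api": "drive_effector", "payload": {
  "increments": {"aperture": [0.094, 0.094, 0.094, 0.094, 0.094, 0.094, 0.094, 0.094, 0.094, 0.094, 0.094, 0.094, 0.094, 0.094, 0.02, 0.02, 0.02, 0.02, 0.02], "x": [0, 0, 0, 0, 0, 0, 0, 0, 0, 0, 0, 0, 0, 0, 0, 0, 0, 0, 0], "y": [0, 0, 0, 0, 0, 0, 0, 0, 0, 0, 0, 0, 0, 0, 0, 0, 0, 0, 0], "z": [0, 0, 0, 0, 0, 0, 0, 0.02, 0.02, 0.02, 0.02, 0.02, 0.02, 0.02, 0, 0, 0, 0, 0], "twist": [-0.122, -0.122, -0.122, -0.122, -0.122, -0.122, -0.122, 0, 0, 0, 0, 0, 0, 0, 0, 0, 0, 0, 0]}
}}

```text
time: 4.62
tool_pos: [0.4906, -0.1776, 0.0673]
ee_rot: [-3.139, 0.002, -2.647]
wrist_force: [0.1, 0.4, 0.3]
width: 0.0642
finger_force: 0.0
```

```bash
python3 -c "
from h import *
state();cv2.imwrite('pics/s1.png',np.hstack([cv2.resize(snapshot('top')['color'][197:277,267:347],(400,400)),cv2.resize(snapshot('side')['color'][160:260,275:375],(400,400))]))"
```

```text
4.62 pos [ 0.4906 -0.1776  0.0673] rpy [-3.1389e+00  1.8000e-03 -2.6473e+00] q [-0.456  0.092  1.645 -0.     1.402 -2.521] F [0.1 0.4 0.3] T [ 0.04 -0.18 -0.02] w 0.0642 ff 0.0
```

View pics/s1.png

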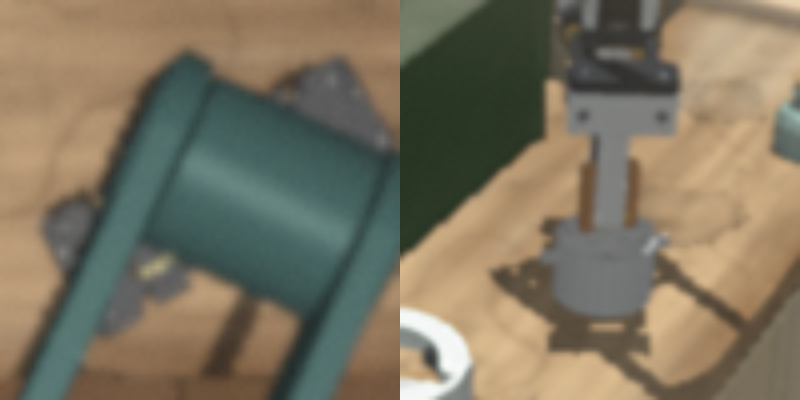

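The side view shows the handle centred behind the near finger, with the fingers still closing, so I'll let them finish.

>>> {"api": "drive_effector", "payload": {
  "increments": {"aperture": [0.0, 0.0, 0.0, 0.0, 0.0, 0.0, 0.0, 0.0, 0.0, 0.0, 0.0, 0.0], "x": [0, 0, 0, 0, 0, 0, 0, 0, 0, 0, 0, 0], "y": [0, 0, 0, 0, 0, 0, 0, 0, 0, 0, 0, 0], "z": [0, 0, 0, 0, 0, 0, 0, 0, 0, 0, 0, 0], "twist": [0, 0, 0, 0, 0, 0, 0, 0, 0, 0, 0, 0]}
}}

```text
time: 5.72
tool_pos: [0.4895, -0.1771, 0.0654]
ee_rot: [-3.142, -0.0, -2.647]
wrist_force: [0.3, 0.7, -0.8]
width: 0.0143
finger_force: 29.9
```

```bash
python3 -c "
from h import *
state()"
```

```text
5.72 pos [ 0.4895 -0.1771  0.0654] rpy [-3.1415 -0.     -2.6473] q [-0.456  0.093  1.647 -0.     1.401 -2.521] F [ 0.3  0.7 -0.8] T [ 0.04 -0.17 -0.03] w 0.0143 ff 29.93880271911621
```

>>> {"api": "drive_effector", "payload": {
  "increments": {"aperture": [0, 0, 0, 0, 0, 0, 0, 0, 0, 0, 0, 0, 0, 0], "x": [0, 0, 0, 0, 0, 0, 0, 0, 0, 0, 0, 0, 0, 0], "y": [0, 0, 0, 0, 0, 0, 0, 0, 0, 0, 0, 0, 0, 0], "z": [-0.01, -0.02, -0.02, -0.02, -0.02, -0.02, -0.01, 0, 0, 0, 0, 0, 0, 0], "twist": [0, 0, 0, 0, 0, 0, 0, 0.106, 0.106, 0.106, 0.106, 0.105, 0, 0]}
}}

```text
time: 6.88
tool_pos: [0.4891, -0.177, 0.185]
ee_rot: [3.141, -0.001, 3.109]
wrist_force: [0.0, 0.1, -2.8]
width: 0.0135
finger_force: 29.9
```

```bash
python3 -c "
from h import *
togo(.53,.0565,.185,3.107);d=snapshot('side')['color'];cv2.imwrite('pics/s2.png',np.hstack([cv2.resize(snapshot('top')['color'][197:277,267:347],(400,400)),cv2.resize(d[130:250,255:375],(400,400),interpolation=2)]));cv2.imwrite('pics/s2full.png',d)"
```

```text
6.88 pos [ 0.4891 -0.177   0.185 ] rpy [ 3.1412e+00 -1.1000e-03  3.1095e+00] q [-0.456  0.027  1.475 -0.     1.641 -1.995] F [ 0.   0.1 -2.8] T [-0.   -0.17  0.03] w 0.0135 ff 29.937345385551453
togo tool [-0.0334  0.2346 -0.    ] turn 0.0025
```

View pics/s2.png

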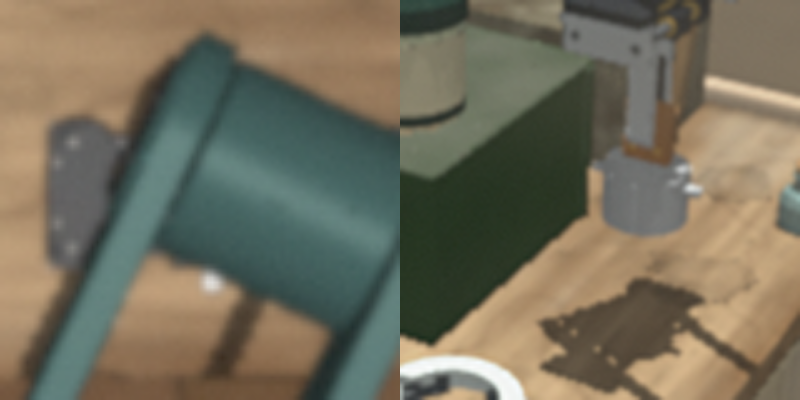

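The sieve is held level. The front lug tip shows at top crop (212,283). In the side crop the pan spans about x 603–688 at y 205. I'll compare these with the expected centred grip.

```bash
python3 - <<'E'
from h import *
s=snapshot("top");d=snapshot("side")
g=d["color"].astype(int)
for r in(186,190,194): print(r,[tuple(g[r,c]) [0] -g[r,c][2] for c in range(310,350)], [int(v) for v in g[r,310:350].mean(1)])
P=np.array([.4891,-.177,.12])
for dx in(0,.005):print(proj(d,[P+[dx,0,.012],P+[dx,0,.02]]))
hv=cv2.cvtColor(s["color"],cv2.COLOR_BGR2HSV);m=cv2.inRange(hv[248:260,304:316],(0,0,170),(180,60,255));ys,xs=np.nonzero(m)
print(xs+304,ys+248)
for q in((xs.mean()+304,ys.max()+248+.5),(xs.mean()+304,ys.mean()+248)):print(onz(s,q,.156))
E
```

```text
186 [np.int64(-17), np.int64(-43), np.int64(-62), np.int64(-66), np.int64(-64), np.int64(-49), np.int64(-11), np.int64(3), np.int64(1), np.int64(1), np.int64(1), np.int64(0), np.int64(1), np.int64(1), np.int64(0), np.int64(0), np.int64(0), np.int64(0), np.int64(0), np.int64(0), np.int64(0), np.int64(0), np.int64(-1), np.int64(-1), np.int64(-1), np.int64(0), np.int64(-1), np.int64(-1), np.int64(-1), np.int64(0), np.int64(2), np.int64(2), np.int64(0), np.int64(-4), np.int64(-10), np.int64(-27), np.int64(-46), np.int64(-51), np.int64(-52), np.int64(-52)] [57, 104, 144, 150, 147, 133, 107, 102, 106, 108, 109, 109, 111, 111, 112, 114, 114, 113, 112, 113, 113, 111, 113, 117, 124, 123, 118, 116, 115, 118, 152, 198, 216, 209, 190, 167, 153, 147, 144, 140]
190 [np.int64(-15), np.int64(-40), np.int64(-57), np.int64(-60), np.int64(-53), np.int64(-33), np.int64(-5), np.int64(1), np.int64(1), np.int64(0), np.int64(0), np.int64(0), np.int64(0), np.int64(1), np.int64(0), np.int64(0), np.int64(1), np.int64(0), np.int64(0), np.int64(0), np.int64(0), np.int64(-1), np.int64(0), np.int64(-1), np.int64(0
[... 806 characters left out ...]
(-2), np.int64(0), np.int64(-1), np.int64(-14), np.int64(-46), np.int64(-67), np.int64(-69), np.int64(-67), np.int64(-65), np.int64(-64), np.int64(-65), np.int64(-64), np.int64(-65)] [73, 104, 134, 140, 135, 122, 105, 104, 107, 109, 109, 111, 111, 112, 114, 112, 113, 112, 113, 113, 115, 117, 115, 116, 117, 118, 116, 114, 113, 109, 114, 136, 151, 152, 146, 142, 139, 140, 143, 146]
[[327.95693475 190.31075868]
 [328.13012891 187.62242927]]
[[326.23317546 189.85078066]
 [326.40131001 187.16495153]]
[307 308 309 307 308 309 310 307 308 309 310 311 308 309 310] [252 252 252 253 253 253 253 254 254 254 254 254 255 255 255]
[ 0.43945226 -0.17378657  0.156     ]
[ 0.44452608 -0.17386851  0.156     ]
```

The grip is centred to within about 1 mm, so I'll traverse to hover over the stand.

>>> {"api": "drive_effector", "payload": {
  "increments": {"aperture": [0, 0, 0, 0, 0, 0, 0, 0, 0, 0, 0, 0, 0, 0], "x": [-0.0037, -0.0037, -0.0037, -0.0037, -0.0037, -0.0037, -0.0037, -0.0037, -0.0037, 0, 0, 0, 0, 0], "y": [0.0261, 0.0261, 0.0261, 0.0261, 0.0261, 0.0261, 0.0261, 0.0261, 0.0261, 0, 0, 0, 0, 0], "z": [0, 0, 0, 0, 0, 0, 0, 0, 0, 0.015, 0.015, 0, 0, 0], "twist": [0, 0, 0, 0, 0, 0, 0, 0, 0, 0, 0, 0, 0, 0]}
}}

```text
time: 8.25
tool_pos: [0.5312, 0.0563, 0.1562]
ee_rot: [-3.142, 0.001, 3.107]
wrist_force: [-0.3, 0.6, -1.9]
width: 0.0137
finger_force: 29.9
```

```bash
python3 - <<'E'
from h import *
togo(.53,.0565,.085+.065,3.107);d=snapshot('side');c=d['color'].copy()
a=np.linspace(0,2*np.pi,60);C=np.array([.53,.0565,0])
k=6;x0,y0,w=220,180,100
z=cv2.resize(c[y0:y0+w,x0:x0+w],(w*k,w*k),interpolation=2)
def dr(P,col):
    for p in proj(d,P): cv2.circle(z,tuple(np.round((p-[x0,y0]+.5)*k).astype(int)),1,col,-1)
for r,h,col in((.052,.069,(0,0,255)),(.0365,.069,(255,0,0)),(.064,.003,(0,160,0))):
    dr(np.c_[C[0]+r*np.cos(a),C[1]+r*np.sin(a),0*a+h],col)
cv2.imwrite('pics/s3.png',z)
E
```

```text
8.25 pos [0.5312 0.0563 0.1562] rpy [-3.1415e+00  8.0000e-04  3.1068e+00] q [-1.000e-03  6.600e-02  1.491e+00 -0.000e+00  1.584e+00 -1.537e+00] F [-0.3  0.6 -1.9] T [ 0.04 -0.14 -0.  ] w 0.0137 ff 29.937099516391754
togo tool [0.0012 0.0002 0.0062] turn -0.0002
```

View pics/s3.png

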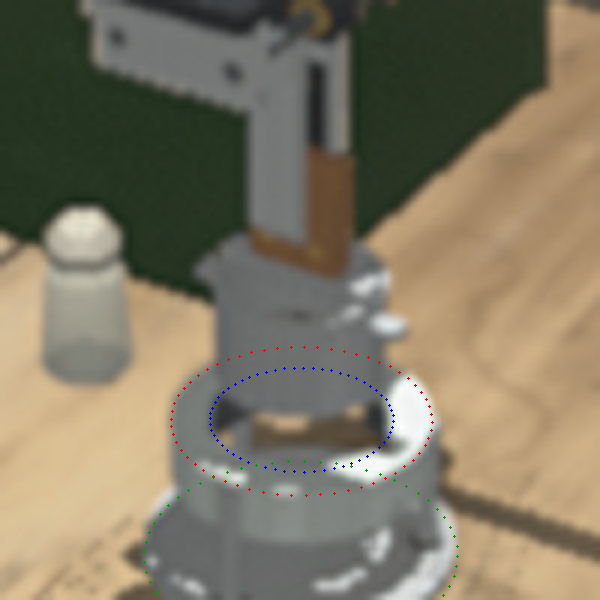

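The overlay fits the stand to about 1 mm, with the collar about 0.5 px right of the projection, so the target becomes x ≈ 0.5298. The pan hangs directly above the opening, so I'll lower it into the mouth.

>>> {"api": "drive_effector", "payload": {
  "increments": {"aperture": [0, 0, 0, 0, 0, 0, 0, 0], "x": [0.0014, 0, 0, 0, 0, 0, 0, 0], "y": [0, 0, 0, 0, 0, 0, 0, 0], "z": [0, 0.01, 0.008, 0.005, 0.005, 0.005, 0, 0], "twist": [0, 0, 0, 0, 0, 0, 0, 0]}
}}

```text
time: 8.97
tool_pos: [0.5293, 0.0565, 0.122]
ee_rot: [-3.141, -0.001, 3.107]
wrist_force: [0.1, 0.3, -3.6]
width: 0.0139
finger_force: 29.9
```

```bash
python3 -c "
from h import *
togo(.5298,.0565,.108,3.107)"
```

```text
8.97 pos [0.5293 0.0565 0.122 ] rpy [-3.1414e+00 -9.0000e-04  3.1068e+00] q [-0.     0.08   1.545 -0.     1.518 -1.536] F [ 0.1  0.3 -3.6] T [ 0.02 -0.27 -0.01] w 0.0139 ff 29.936507642269135
togo tool [-0.0005  0.      0.014 ] turn -0.0002
```

>>> {"api": "drive_effector", "payload": {
  "increments": {"aperture": [0, 0, 0, 0, 0, 0], "x": [0, 0, 0, 0, 0, 0], "y": [0, 0, 0, 0, 0, 0], "z": [0.004, 0.004, 0.004, 0.003, 0, 0], "twist": [0, 0, 0, 0, 0, 0]}
}}

```text
time: 9.47
tool_pos: [0.5293, 0.0565, 0.1071]
ee_rot: [-3.141, -0.001, 3.107]
wrist_force: [0.4, -0.2, -2.2]
width: 0.014
finger_force: 29.9
```

```bash
python3 - <<'E'
from h import *
togo(.5298,.0565,.1,3.107);d=snapshot('side');c=d['color']
cv2.imwrite('pics/s4.png',cv2.resize(c[210:290,230:310],(600,600),interpolation=2))
E
```

```text
9.47 pos [0.5293 0.0565 0.1071] rpy [-3.1414e+00 -6.0000e-04  3.1068e+00] q [-0.     0.089  1.565 -0.     1.488 -1.536] F [ 0.4 -0.2 -2.2] T [-0.02 -0.15  0.02] w 0.014 ff 29.936920702457428
togo tool [-0.0005 -0.      0.0071] turn -0.0002
```

View pics/s4.png

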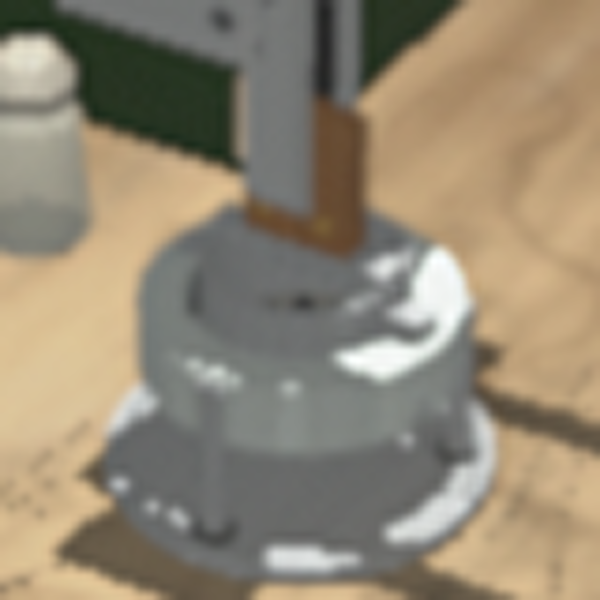

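The pan sits inside the collar with the lug just above the dark gap at about (420,325). I'll lower it by feel.

>>> {"api": "drive_effector", "payload": {
  "increments": {"aperture": [0, 0, 0, 0], "x": [0, 0, 0, 0], "y": [0, 0, 0, 0], "z": [0.002, 0.002, 0, 0], "twist": [0, 0, 0, 0]}
}}

```text
time: 9.85
tool_pos: [0.5295, 0.0566, 0.1033]
ee_rot: [-3.142, -0.0, 3.107]
wrist_force: [-0.7, -0.1, -2.6]
width: 0.0136
finger_force: 29.9
```

```bash
python3 -c "
from h import *
state()"
```

```text
9.85 pos [0.5295 0.0566 0.1033] rpy [-3.1416e+00 -1.0000e-04  3.1068e+00] q [-0.     0.091  1.571 -0.     1.48  -1.536] F [-0.7 -0.1 -2.6] T [ 0.06 -0.13 -0.  ] w 0.0136 ff 29.937114715576172
```

>>> {"api": "drive_effector", "payload": {
  "increments": {"aperture": [0, 0, 0], "x": [0, 0, 0], "y": [0, 0, 0], "z": [0.0015, 0.001, 0], "twist": [0, 0, 0]}
}}

```text
time: 10.1
tool_pos: [0.5295, 0.0565, 0.1008]
ee_rot: [-3.142, -0.0, 3.107]
wrist_force: [-0.1, 0.4, -2.9]
width: 0.0135
finger_force: 29.9
```

Nothing is touching at TCP 0.101, so the lugs are entering the gaps. I'll continue towards the ledge at about 0.090.

>>> {"api": "drive_effector", "payload": {
  "increments": {"aperture": [0, 0, 0, 0, 0], "x": [0, 0, 0, 0, 0], "y": [0, 0, 0, 0, 0], "z": [0.002, 0.002, 0.002, 0, 0], "twist": [0, 0, 0, 0, 0]}
}}

```text
time: 10.52
tool_pos: [0.5295, 0.0565, 0.0947]
ee_rot: [-3.141, -0.0, 3.107]
wrist_force: [0.7, -0.6, -3.4]
width: 0.0137
finger_force: 29.9
```

>>> {"api": "drive_effector", "payload": {
  "increments": {"aperture": [0, 0, 0, 0, 0], "x": [0, 0, 0, 0, 0], "y": [0, 0, 0, 0, 0], "z": [0.001, 0.001, 0.001, 0, 0], "twist": [0, 0, 0, 0, 0]}
}}

```text
time: 10.93
tool_pos: [0.5295, 0.0565, 0.0919]
ee_rot: [-3.141, -0.0, 3.107]
wrist_force: [0.3, -0.9, -2.8]
width: 0.0144
finger_force: 29.9
```

>>> {"api": "drive_effector", "payload": {
  "increments": {"aperture": [0, 0, 0], "x": [0, 0, 0], "y": [0, 0, 0], "z": [0.001, 0, 0], "twist": [0, 0, 0]}
}}

```text
time: 11.18
tool_pos: [0.5295, 0.0565, 0.0909]
ee_rot: [-3.141, 0.0, 3.107]
wrist_force: [0.3, 0.2, -3.6]
width: 0.0135
finger_force: 29.9
```

>>> {"api": "drive_effector", "payload": {
  "increments": {"aperture": [0, 0, 0], "x": [0, 0, 0], "y": [0, 0, 0], "z": [0.001, 0, 0], "twist": [0, 0, 0]}
}}

```text
time: 11.43
tool_pos: [0.5296, 0.0565, 0.0904]
ee_rot: [-3.141, 0.0, 3.107]
wrist_force: [0.4, -0.2, -0.3]
width: 0.014
finger_force: 29.9
```

I have contact with the ledge: the weight has come off the wrist. I'll add slight pressure and turn clockwise.

>>> {"api": "drive_effector", "payload": {
  "increments": {"aperture": [0, 0, 0, 0, 0, 0], "x": [0, 0, 0, 0, 0, 0], "y": [0, 0, 0, 0, 0, 0], "z": [0.0005, 0, 0, 0, 0, 0], "twist": [0, 0.03, 0.03, 0.03, 0.03, 0]}
}}

```text
time: 11.93
tool_pos: [0.53, 0.0555, 0.0904]
ee_rot: [-3.14, 0.002, 2.986]
wrist_force: [-0.2, -2.7, 2.3]
width: 0.0142
finger_force: 29.9
```

```bash
python3 -c "
from h import *
state()"
```

```text
11.93 pos [0.53   0.0555 0.0904] rpy [-3.1397e+00  1.6000e-03  2.9863e+00] q [-1.000e-03  1.000e-01  1.588e+00 -2.000e-03  1.453e+00 -1.416e+00] F [-0.2 -2.7  2.3] T [-0.37  0.19  0.08] w 0.0142 ff 29.924272298812866
```

>>> {"api": "drive_effector", "payload": {
  "increments": {"aperture": [0, 0, 0, 0, 0], "x": [0, 0, 0, 0, 0], "y": [0, 0, 0, 0, 0], "z": [0, 0, 0, 0, 0], "twist": [0.04, 0.04, 0.04, 0.04, 0]}
}}

```text
time: 12.35
tool_pos: [0.5301, 0.0565, 0.0904]
ee_rot: [3.141, 0.002, 2.827]
wrist_force: [-0.1, -0.7, 3.0]
width: 0.0136
finger_force: 29.9
```

```bash
python3 -c "
from h import *
state()"
```

```text
12.35 pos [0.5301 0.0565 0.0904] rpy [3.1412e+00 1.5000e-03 2.8268e+00] q [-0.     0.1    1.588 -0.     1.452 -1.256] F [-0.1 -0.7  3. ] T [-0.14  0.11 -0.  ] w 0.0136 ff 29.929843246936798
```

>>> {"api": "drive_effector", "payload": {
  "increments": {"aperture": [0, 0, 0, 0, 0, 0], "x": [0, 0, 0, 0, 0, 0], "y": [0, 0, 0, 0, 0, 0], "z": [0, 0, 0, 0, 0, 0], "twist": [0.04, 0.04, 0.04, 0.04, 0.04, 0]}
}}

```text
time: 12.85
tool_pos: [0.5302, 0.0566, 0.0903]
ee_rot: [3.141, 0.002, 2.628]
wrist_force: [1.3, -0.7, 4.2]
width: 0.0139
finger_force: 29.9
```

>>> {"api": "drive_effector", "payload": {
  "increments": {"aperture": [0, 0, 0, 0], "x": [0, 0, 0, 0], "y": [0, 0, 0, 0], "z": [0, 0, 0, 0], "twist": [0.02, 0.02, 0.02, 0]}
}}

```text
time: 13.18
tool_pos: [0.5302, 0.0568, 0.0901]
ee_rot: [3.14, 0.001, 2.566]
wrist_force: [0.9, -0.0, 4.7]
width: 0.0138
finger_force: 29.9
```

```bash
python3 -c "
from h import *
state()"
```

```text
13.18 pos [0.5302 0.0568 0.0901] rpy [3.1402e+00 1.5000e-03 2.5664e+00] q [ 0.     0.1    1.588  0.     1.451 -0.996] F [ 0.9 -0.   4.7] T [ 0.02 -0.25  0.11] w 0.0138 ff 29.917006194591522
```

>>> {"api": "drive_effector", "payload": {
  "increments": {"aperture": [0, 0, 0, 0], "x": [0, 0, 0, 0], "y": [0, 0, 0, 0], "z": [0, 0, 0, 0], "twist": [0.02, 0.02, 0.02, 0]}
}}

```text
time: 13.52
tool_pos: [0.5299, 0.0562, 0.089]
ee_rot: [-3.141, 0.001, 2.505]
wrist_force: [2.3, -1.4, -1.2]
width: 0.0141
finger_force: 29.9
```

```bash
python3 -c "
from h import *
state()"
```

```text
13.52 pos [0.5299 0.0562 0.089 ] rpy [-3.1414e+00  1.1000e-03  2.5055e+00] q [-0.000e+00  1.010e-01  1.589e+00 -1.000e-03  1.450e+00 -9.350e-01] F [ 2.3 -1.4 -1.2] T [-0.19 -0.8  -0.08] w 0.0141 ff 29.94913637638092
```

The z reading dropped and the upward force vanished, so the lugs are over the notches after a turn of about 0.60 rad. I'll lower gently.

>>> {"api": "drive_effector", "payload": {
  "increments": {"aperture": [0, 0, 0], "x": [0, 0, 0], "y": [0, 0, 0], "z": [0.001, 0, 0], "twist": [0, 0, 0]}
}}

```text
time: 13.77
tool_pos: [0.5296, 0.056, 0.0875]
ee_rot: [-3.141, 0.0, 2.506]
wrist_force: [3.7, -2.7, -3.2]
width: 0.0138
finger_force: 29.9
```

```bash
python3 -c "
from h import *
state()"
```

```text
13.77 pos [0.5296 0.056  0.0875] rpy [-3.1406e+00  3.0000e-04  2.5064e+00] q [-0.000e+00  1.030e-01  1.591e+00 -1.000e-03  1.448e+00 -9.360e-01] F [ 3.7 -2.7 -3.2] T [-0.43 -1.06  0.  ] w 0.0138 ff 29.94386315345764
```

>>> {"api": "drive_effector", "payload": {
  "increments": {"aperture": [0, 0, 0], "x": [0, 0, 0], "y": [0, 0, 0], "z": [0.001, 0, 0], "twist": [0, 0, 0]}
}}

```text
time: 14.02
tool_pos: [0.5296, 0.0561, 0.0871]
ee_rot: [-3.141, 0.001, 2.507]
wrist_force: [4.8, -2.9, -2.4]
width: 0.0138
finger_force: 29.9
```

```bash
python3 -c "
from h import *
state()"
```

```text
14.02 pos [0.5296 0.0561 0.0871] rpy [-3.1408e+00  6.0000e-04  2.5066e+00] q [-0.000e+00  1.030e-01  1.592e+00 -1.000e-03  1.447e+00 -9.360e-01] F [ 4.8 -2.9 -2.4] T [-0.69 -1.1  -0.03] w 0.0138 ff 29.936561286449432
```

The lateral force points along tool -x, so I'll relax by shifting that way and nudge the turn.

>>> {"api": "drive_effector", "payload": {
  "increments": {"aperture": [0, 0, 0, 0], "x": [-0.0008, 0, 0, 0], "y": [0, 0, 0, 0], "z": [0, 0, 0, 0], "twist": [0, 0.02, 0, 0]}
}}

```text
time: 14.35
tool_pos: [0.5294, 0.0556, 0.087]
ee_rot: [-3.14, -0.001, 2.487]
wrist_force: [1.3, -5.2, -2.3]
width: 0.0135
finger_force: 29.9
```

```bash
python3 -c "
from h import *
state()"
```

```text
14.35 pos [0.5294 0.0556 0.087 ] rpy [-3.1396e+00 -9.0000e-04  2.4868e+00] q [-1.000e-03  1.040e-01  1.591e+00 -1.000e-03  1.449e+00 -9.170e-01] F [ 1.3 -5.2 -2.3] T [-0.92 -0.5   0.08] w 0.0135 ff 29.917984306812286
```

>>> {"api": "drive_effector", "payload": {
  "increments": {"aperture": [0, 0, 0], "x": [0, 0, 0], "y": [0, 0, 0], "z": [0.001, 0, 0], "twist": [0, 0, 0]}
}}

```text
time: 14.6
tool_pos: [0.5298, 0.0561, 0.0863]
ee_rot: [-3.141, -0.001, 2.487]
wrist_force: [1.2, -3.4, -1.5]
width: 0.0134
finger_force: 29.9
```

```bash
python3 -c "
from h import *
state()"
```

```text
14.6 pos [0.5298 0.0561 0.0863] rpy [-3.1411e+00 -6.0000e-04  2.4869e+00] q [-1.000e-03  1.040e-01  1.592e+00 -0.000e+00  1.447e+00 -9.170e-01] F [ 1.2 -3.4 -1.5] T [-0.7  -0.54  0.03] w 0.0134 ff 29.923092126846313
```

>>> {"api": "drive_effector", "payload": {
  "increments": {"aperture": [0, 0, 0], "x": [-0.0004, 0, 0], "y": [-0.0003, 0, 0], "z": [0.001, 0, 0], "twist": [0, 0, 0]}
}}

```text
time: 14.85
tool_pos: [0.53, 0.0562, 0.0852]
ee_rot: [3.141, -0.001, 2.487]
wrist_force: [1.0, -2.2, -2.0]
width: 0.0141
finger_force: 29.9
```

```bash
python3 -c "
from h import *
state()"
```

```text
14.85 pos [0.53   0.0562 0.0852] rpy [ 3.1411e+00 -1.2000e-03  2.4868e+00] q [-2.000e-03  1.050e-01  1.593e+00  1.000e-03  1.444e+00 -9.180e-01] F [ 1.  -2.2 -2. ] T [-0.34 -0.42 -0.01] w 0.0141 ff 29.936479032039642
```

>>> {"api": "drive_effector", "payload": {
  "increments": {"aperture": [0, 0, 0], "x": [0, 0, 0], "y": [0, 0, 0], "z": [0.001, 0, 0], "twist": [0, 0, 0]}
}}

```text
time: 15.1
tool_pos: [0.5301, 0.0561, 0.0844]
ee_rot: [3.141, -0.001, 2.487]
wrist_force: [0.7, -0.8, -1.1]
width: 0.0137
finger_force: 29.9
```

```bash
python3 -c "
from h import *
state()"
```

```text
15.1 pos [0.5301 0.0561 0.0844] rpy [ 3.1411e+00 -9.0000e-04  2.4869e+00] q [-2.000e-03  1.060e-01  1.594e+00  1.000e-03  1.442e+00 -9.180e-01] F [ 0.7 -0.8 -1.1] T [-0.02 -0.31 -0.02] w 0.0137 ff 29.938757121562958
```

>>> {"api": "drive_effector", "payload": {
  "increments": {"aperture": [0, 0, 0, 0.04, 0.04, 0.04, 0.04, 0.04, 0.04, 0.04, 0.04], "x": [0, 0, 0, 0, 0, 0, 0, 0, 0, 0, 0], "y": [0, 0, 0, 0, 0, 0, 0, 0, 0, 0, 0], "z": [0.0005, 0, 0, 0, 0, 0, 0, 0, 0, 0, 0], "twist": [0, 0, 0, 0, 0, 0, 0, 0, 0, 0, 0]}
}}

```text
time: 16.02
tool_pos: [0.5303, 0.0556, 0.0839]
ee_rot: [-3.142, 0.0, 2.487]
wrist_force: [-0.1, 0.3, -0.0]
width: 0.0399
finger_force: 0.0
```

```bash
python3 -c "
from h import *
state();c=snapshot('side')['color'];cv2.imwrite('pics/s5.png',cv2.resize(c[200:290,225:315],(600,600),interpolation=2))"
```

```text
16.02 pos [0.5303 0.0556 0.0839] rpy [-3.1415  0.      2.4868] q [-0.002  0.106  1.594 -0.     1.441 -0.918] F [-0.1  0.3 -0. ] T [-0.01 -0.13  0.03] w 0.0399 ff 0.0
```

View pics/s5.png

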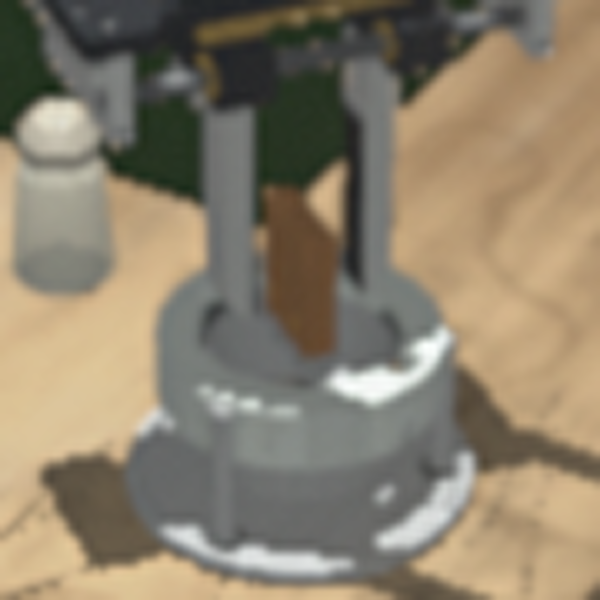

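The sieve sits level and deep in the collar, with the handle clear of both fingers at about (303,270). I'll retreat and check its height.

>>> {"api": "drive_effector", "payload": {
  "increments": {"aperture": [0.04, 0.04, 0.04, 0.04, 0.04, 0.04, 0.04, 0.04, 0.04], "x": [0, 0, 0, 0, 0, 0, 0, 0, 0], "y": [0, 0, 0, 0, 0, 0, 0, 0, 0], "z": [-0.01, -0.02, -0.02, -0.02, -0.02, -0.02, -0.01, 0, 0], "twist": [0, 0, 0, 0, 0, 0, 0, 0, 0]}
}}

```text
time: 16.82
tool_pos: [0.5305, 0.0556, 0.2044]
ee_rot: [3.141, 0.001, 2.487]
wrist_force: [0.5, 0.7, -0.3]
width: 0.04
finger_force: 0.0
```

```bash
python3 - <<'E'
from h import *
state();d=snapshot('side');z=cv2.resize(d['color'][200:290,225:315],(600,600),interpolation=2)
u=np.array([np.cos(2.487),np.sin(2.487),0]);v=np.array([-u[1],u[0],0])
for zz,col in((.019,(0,255,0)),(.025,(0,0,255))):
  C=np.array([.53,.0562,zz+.1])
  for p in proj(d,[C+a*.02*u+b*.007*v for a in(-1,1) for b in(-1,1)]):cv2.circle(z,tuple(np.round((p-[225,200]+.5)*6.667).astype(int)),3,col,-1)
cv2.imwrite('pics/s6.png',z)
E
```

```text
16.82 pos [0.5305 0.0556 0.2044] rpy [3.1410e+00 1.0000e-03 2.4868e+00] q [-0.002  0.05   1.413 -0.     1.678 -0.918] F [ 0.5  0.7 -0.3] T [-0.03 -0.11 -0.04] w 0.04 ff 0.0
```

View pics/s6.png

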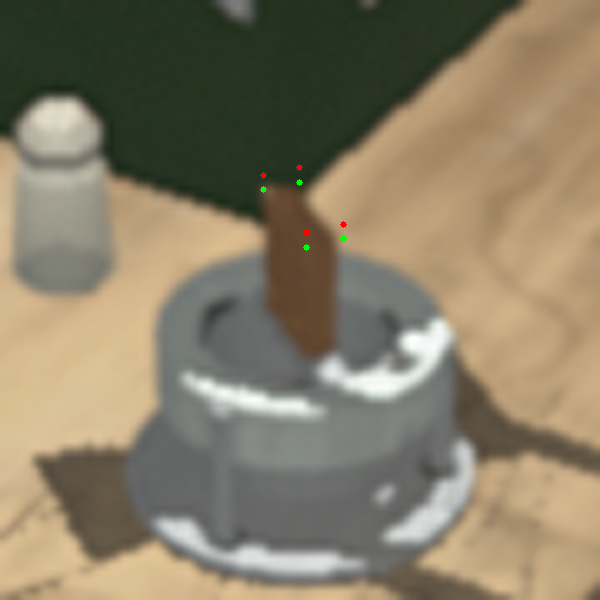

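The handle top at about (265–335, 185–245) matches the green seated-height corners rather than the red ledge-height ones. The sieve is in its notches, so I'll hand in.

```bash
python3 -c "
from bench import *
print(close_job())"
```

```text
the job is handed in; nothing more can be done
None
```

The sieve hangs level in the stand with its lugs seated in the notches by height and feel; it is released, the arm is clear, no bystander was touched as far as I could tell, and the job was handed in at about 17 s, with no verdict shown.

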